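# Open the drying rest and lay the manifold cover plate on it

## Task

Get the filter manifold's cover plate drying: first push the folded prop leg of the steel drying rest out until it hits its stop. Then lift the perforated aluminium plate by its handle straight up off the manifold's two dowels, keeping it level, and lay it down gently, handle up, across the rest: lengthwise along the opened leg, one end on the crossbar and the other on the leg, centred and level. Let go, and leave the other things on the bench where they are.

Things in the scene. Friction and masses are not known exactly. Their poses are not given: they have to be found in the camera images.
- rest: Steel drying rest, fixed to the bench. Origin on the bench under the middle of its crossbar. The crossbar lies along the rest's y axis: 90 mm long, 14 mm thick (x), its top 60 mm above the bench, on two posts over a foot plate (x -30 to +46 mm, y -50 to +50 mm, 8 mm high). The opened leg points along the rest's -x axis.
- leg (a joint): Angle of the prop leg about its vertical hinge (rad). 0: folded, pointing along the rest's +y, parallel to the crossbar and 16 mm in front of it (centre to centre). It grows counter-clockwise seen from above; at 1.571 the leg points along the rest's -x and hits its stop. Starts at 0.05 to 0.45. Slightly stiff (about 1 N at 85 mm from the hinge); stays where it is left.
- leg_hinge (a point): Point on the leg's vertical hinge axis at the height of the crossbar's top (60 mm), 16 mm from the crossbar's middle along the rest's -x axis. Its axes are those of the rest.
- leg_end (a point): Middle of the free end face of the leg, 115 mm from the hinge axis, 54 mm above the bench. The leg is a straight bar 14 mm wide and 12 mm high, its top level with the crossbar's, with a thin brace below and a 10 mm square foot post under its end. Folded, it reaches about 70 mm past the crossbar's end, where it can be pushed from behind (the rest's +x side).
- rest_place (a point): Where the plate's middle belongs: 55 mm from the crossbar's middle along the rest's -x axis, at the height of the supporting tops (60 mm above the bench). Axes as the rest.
- manifold: White filter manifold block 150 x 105 x 25 mm, fixed to the bench, origin at the centre of its underside, long side along its x. Two steel dowels of 8 mm diameter stand up 22 mm from its top at x = -52 and +52 mm; at the start the plate sits on its top with the dowels through the plate's holes (about 1 mm clearance).
- plate_handle (a point): Centre of the handle of the loose aluminium cover plate (about 0.28 kg). Plate 127 (x) x 86 (y) x 8 mm, perforated; the handle, a bar 70 mm long (x), 12 mm thick (y), 18 mm high, stands on two posts at the plate's middle. This point is 33 mm above the plate's underside, 25 mm above its upper face; the handle's top is 9 mm higher. z is up. Same either way round.
- wellplate: Bystander: loose white multi-well plate, 127 x 86 x 15 mm, origin at the centre of its underside.
- glassbox: Bystander: small box of cover glasses, 75 x 42 x 24 mm, origin at the centre of its underside.
- dish: Bystander: small clear culture dish, 55 mm diameter, 13 mm high, origin at the centre of its underside.
Things that resemble listed ones, but are neither listed nor needed, are in the scene too. Leave any blue or green look-alike of the manifold alone.

How it is judged:
On the way, in this order (a step that is already met when the one before it is completed fails the run):
1. the leg is swung out against its stop (within 0.07 rad) while the plate still sits on the manifold (value of joint leg above 1.5 rad and z of plate_handle in the frame of manifold below 0.064 m and horizontal distance between plate_handle and manifold below 0.01 m), for 0.2 s.
2. the plate is lifted clear of the dowels, level within 0.15 rad, still above the manifold, with the leg left out (z of plate_handle in the frame of manifold above 0.084 m and angle between plate_handle's own z axis and vertical below 0.15 rad and horizontal distance between plate_handle and manifold below 0.06 m and value of joint leg above 1.48 rad), for 0.05 s.
At the end, for the whole second after the job is handed in: The leg is out against its stop (within 0.09 rad) and the plate lies at rest and released on the crossbar and the leg, handle up, level within 0.05 rad, its middle within 22 mm of its place and its length along the opened leg within 0.2 rad (value of joint leg above 1.48 rad and horizontal distance between plate_handle and rest_place below 0.022 m and angle between the x axis of plate_handle and the x axis of rest, either way round below 0.2 rad and angle between plate_handle's own z axis and vertical below 0.05 rad and z of plate_handle in the frame of rest between 0.087 and 0.099 m and contact force between plate and rest above 1 N and linear speed of plate below 0.02 m/s); the robot touches nothing.
It fails at once if the plate is tipped by more than 0.25 rad (angle between plate_handle's own z axis and vertical above 0.25 rad).
It fails at once if the plate is dropped or slammed on the rest (more than 40 N) (contact force between plate and rest above 40 N).
It fails at once if a bystander is shifted by more than 30 mm (distance of any of wellplate, glassbox, dish from where it was at the start of the episode above 0.03 m).
It also fails if it takes over 64 s, if anything falls off the work surface, if the arm or the gripper's body presses on something with over 40 N, if the wrist force passes 120 N, or if a joint passes its speed limit or range.

## Robot

A 6-joint arm with a two-finger parallel gripper is mounted at the origin on the work surface. World frame = base frame: x ahead of the robot, y to its left, z up, the work surface at z = 0. Lengths are in m, angles in rad, forces in N, time in s.
With the tool pointing down it reaches from about 0.375 to 0.9 m from the base axis. Payload 3.1 kg.
Tool frame: the origin (TCP) lies at the very end of the fingers, on their centre line; the grasp point (between the pads) lies 19 mm behind it (manip.pinch_z is the distance from the TCP to the grasp point, in m); z points along the fingers, y is the direction in which the jaws open and shut (so a half turn about z gives the same grasp; the last joint's range is limited). The gripper opens to 85 mm and grips with 20 to 120 N. Pads are 22 mm wide; open, the fingers measure 114 mm over their backs; the gripper's body (76 mm by 85 mm) begins 54 mm behind the grasp point. The pads swing forward as they close: fully open they stand 13 mm farther back than shut.
Start: joints at [1.165, 0.527, 1.433, -0, 1.181, -0.178], TCP at [0.141, 0.609, 0.231] pointing down, gripper open.
Joint ranges: [-3.08, 3.08], [-0.75, 2.2], [0.22, 2.44], [-1.43, 4.57], [0, 2.65], [-2.85, 2.85]. Speed limits (rad/s): [2.79, 2.79, 3.14, 3.14, 3.14, 3.14].

## Interface

Orientations are given as a unit quaternion [x, y, z, w].
In Python, from station import manip gives the robot as it stands.
- The arm moves only by the tool drive_tool, never from a script. Its argument "increments" is a list of rows, each a list of 7 numbers: the closure in counts, from 0 (fully open) to 255 (shut), then the shift along the tool's x, y, z in cm, then the turn, a rotation vector about the tool's x, y, z in rad. A call has 1 to 20 rows; each row is the pose to reach, as a shift and turn from the pose commanded when the call began, along the tool's axes at that moment; what a row does not reach only later rows make up. A row lasts 1/10 s, in which the tool goes at most 50 mm and 8.59 degrees, less where a joint would pass 70% of its speed; a pose out of reach is approached as far as the arm can. A call with a gripper value outside its range is refused whole. The fingers move at their own pace and stop on an object; "force" is the grip in N (left out, the last holds). Time passes only in rows, so rows that repeat a pose let the fingers close. It gives the time, the measured TCP pose, the force and the opening at its end, in the units of the state.
- manip.sense(): the state, without advancing time (a new reading comes with each control period).
- manip.snapshot(name): name is "scene" or "top"; returns the picture (420x560x3 uint8, red, green, blue); there is no depth.
- manip.camera_model(name): a dict with "mtx" (3x3 intrinsics, pixels), "cam_to_world" (4x4, takes a point from camera to world coordinates). Camera axes: x right, y down, z forward; pixel columns grow to the right and rows downward; lengths in m; the calibration is good to about 2 mm. A picture is of the moment at which its call begins. camera_model takes no time and is no camera call.
- manip.sign_off(): hands the job in, once; it reports no verdict.
The state is a dict: "t": time; "q": joint angles; "qd": joint speeds; "tau": joint torques, N m; "tcp_pos": TCP position; "tool_rot": TCP orientation; "force": force on the tool from outside, world axes, zero at the start; "ft_torque": the same for the moment, N m; "finger_gap": opening from 0.0 (shut) to 1.0 (fully open).
Only numpy, scipy, OpenCV 4.12 (cv2) and the standard library are available. Lean on these libraries where they do the work, as an engineer would, in place of code of your own. Each camera call takes 0.05 s, during which the arm holds its last target. There are 200 camera calls.

## Working session

There is one attempt and no reset: what is moved stays moved. The work goes in short steps, Python scripts to look and compute and a tool call to move; the robot and the scene stay as the last step left them, time stands still between calls to the robot, and variables do not carry over. Pictures are saved under pics/ and viewed, about 8 in all and at most 12, crops included, and the job is handed in when it is done.

Besides the shell and the picture viewer there is one more tool, called after "Request:" in YAML: its name, and indented under it one key for each argument. drive_tool: Moves the arm, as the interface text tells. Its arguments: {"type":"object","properties":{"increments":{"type":"array","items":{"type":"array","items":{"type":"number"}}},"force":{"type":"number"}},"required":["increments"]}

```bash
mkdir -p pics; ls
python3 - <<'E'
from station import manip
import cv2,numpy as np
for n in("scene","top"):
    im=manip.snapshot(n); cv2.imwrite(f"pics/{n}0.png",im[:,:,::-1])
    c=manip.camera_model(n); print(n,np.round(c["mtx"],1).tolist(),np.round(c["cam_to_world"],3).tolist())
s=manip.sense();print(s["t"],s["tcp_pos"],s["tool_rot"],s["force"],manip.pinch_z)
E
```

```text
pics
scene [[400.5, 0.0, 277.6], [0.0, 400.5, 206.4], [0.0, 0.0, 1.0]] [[-0.044, 0.794, -0.607, 0.977], [0.999, 0.038, -0.024, 0.011], [0.004, -0.607, -0.795, 0.685], [0.0, 0.0, 0.0, 1.0]]
top [[422.2, 0.0, 274.2], [0.0, 422.2, 210.9], [0.0, 0.0, 1.0]] [[-0.028, -0.985, 0.169, 0.357], [-0.999, 0.025, -0.021, -0.0], [0.017, -0.17, -0.985, 0.936], [0.0, 0.0, 0.0, 1.0]]
0.1 [0.1408461  0.60826307 0.23041743] [ 1.13635794e-01  9.93521988e-01 -9.42436796e-04 -2.78276952e-04] [0.09615337 0.48108035 0.32284081] 0.0187
```

View pics/scene0.png

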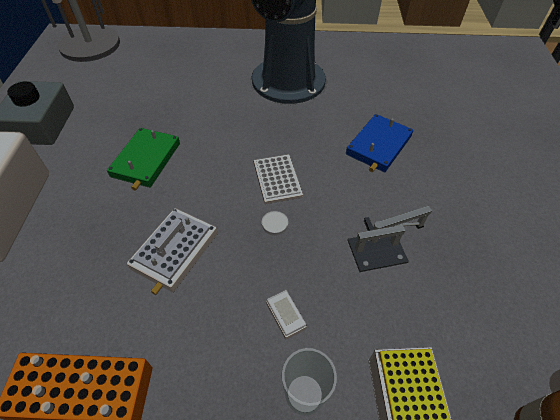

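View pics/top0.png

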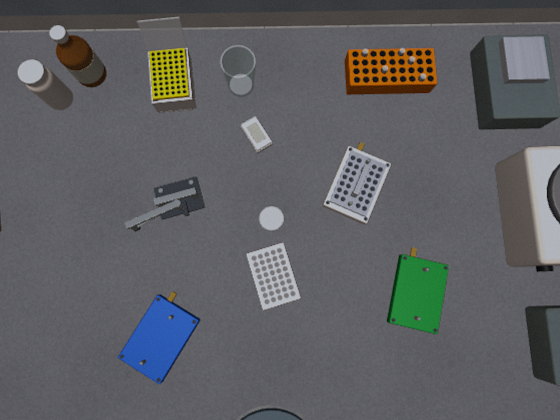

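The scene view shows the plate on the white manifold at (172,247), with its handle at (172,238), and the rest at (380,245) with its leg tip at (430,212). The top view shows the plate at (358,184), and the rest's crossbar at (175,196) with the leg tip at (128,223).

Things that could be mistaken for the plate or manifold, by top pixel:
- white wellplate (273,276)
- blue block (160,338)
- green block (418,292)
- yellow rack (170,75)
- orange rack (390,70)

I choose (358,184): it is a white block with a grey perforated plate and a handle. Next I check it in one close crop.

Run:
```python
import cv2,numpy as np
t=cv2.imread("pics/top0.png");s=cv2.imread("pics/scene0.png")
def c(im,x,y,w,h,f):return cv2.resize(im[y:y+h,x:x+w],(400,300),interpolation=cv2.INTER_CUBIC)
a=np.hstack([c(t,110,160,107,80,4),c(t,305,140,107,80,4)])
b=np.hstack([c(s,340,195,107,80,4),c(s,118,205,107,80,4)])
cv2.imwrite("pics/crop0.png",np.vstack([a,b]))
```

```text
(no output)
```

View pics/crop0.png

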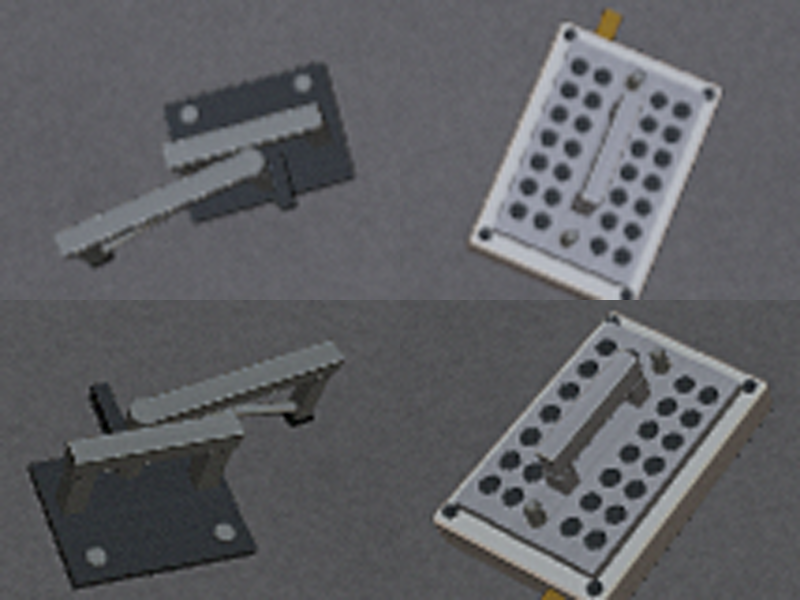

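```bash
cat > h.py <<'E'
import cv2,numpy as np
from station import manip
def cast(n,uv,z):
    c=manip.camera_model(n);T=np.array(c["cam_to_world"]);K=np.array(c["mtx"])
    uv=np.atleast_2d(np.float64(uv));d=np.c_[uv,np.ones(len(uv))]@np.linalg.inv(K).T@T[:3,:3].T
    return (T[:3,3]+d*((z-T[2,3])/d[:,2])[:,None])[:,:2]
def blobs(n,im,roi,lo,z,amin=25,hi=256):
    x,y,w,h=roi;g=cv2.resize(im[y:y+h,x:x+w].max(2),None,fx=4,fy=4,interpolation=cv2.INTER_CUBIC)
    m=((g>=lo)&(g<hi)).astype(np.uint8)
    for c in cv2.findContours(m,cv2.RETR_EXTERNAL,cv2.CHAIN_APPROX_NONE)[0]:
        if cv2.contourArea(c)<amin*16: continue
        p=(c[:,0]+.5)/4-.5+[x,y];w=cast(n,p,z)
        (cx,cy),(a,b),an=cv2.minAreaRect((w*1000).astype(np.float32))
        if a<b:a,b,an=b,a,an-90
        print(n,lo,"px",p.mean(0).round(1),"c",round(cx,1),round(cy,1),"size",round(a,1),round(b,1),"yaw",round(np.radians(an),3))
E
python3 - <<'E'
from h import *
t=cv2.imread("pics/top0.png");s=cv2.imread("pics/scene0.png")
for lo in(110,120,130): 
    blobs("top",t,(115,165,95,75),lo,.06); blobs("scene",s,(345,200,95,60),lo,.06)
for lo in(160,180): blobs("top",t,(305,135,107,95),lo,.025,500); blobs("scene",s,(118,200,107,95),lo,.025,500)
# hand-picked points from crops
T=lambda u,v,x,y:(x+u/3.738,y+v/3.75)
def p(l,n,pt,z): print(l,(cast(n,[pt],z)[0]*1000).round(1))
for l,u,v in(("barL",168,155),("barR",320,114),("hinge end",255,160),("tip",65,240)):p(l,"top",T(u,v,110,160),.06)
for l,u,v in(("barL",240,420),("barR",72,450),("hinge end",140,410),("tip",340,352)):p(l,"scene",T(u,v-300,340,195),.06)
for l,u,v in(("h1",625-400,96),("h2",590-400,198)):p(l,"top",T(u,v,305,140),.067)
for l,u,v in(("d1",637-400,78),("d2",570-400,235)):p(l,"top",T(u,v,305,140),.047)
for l,u,v in(("h1",625-400,360),("h2",556-400,455)):p(l,"scene",T(u,v-300,118,205),.067)
for l,u,v in(("d1",660-400,355),("d2",536-400,508)):p(l,"scene",T(u,v-300,118,205),.047)
E
```

```text
top 110 px [161.3 205.7] c 527.5 222.6 size 162.1 38.0 yaw -1.172
scene 110 px [381.4 231.2] c 548.6 189.7 size 88.8 15.5 yaw -1.298
scene 110 px [401.9 216.9] c 512.2 235.3 size 121.6 14.2 yaw -1.174
top 120 px [151.8 213.4] c 509.4 236.2 size 121.3 14.5 yaw -1.17
top 120 px [173.8 195.8] c 545.5 190.8 size 89.4 14.4 yaw -1.333
top 130 px [151.6 213.5] c 509.5 236.0 size 119.8 13.5 yaw -1.169
top 130 px [174.  195.8] c 545.7 190.6 size 88.6 13.1 yaw -1.32
top 160 px [354.7 189.2] c 571.0 -205.9 size 147.6 103.1 yaw -0.446
barL [534.5 231.1]
barR [555.9 145.9]
hinge end [530.4 182.3]
tip [487.8 287.2]
barL [537.3 234.1]
barR [559.4 147.5]
hinge end [533.5 184.1]
tip [491.4 292.9]
h1 [ 599.7 -216. ]
h2 [ 540.9 -192.3]
d1 [ 616.  -228.7]
d2 [ 523.7 -183.8]
h1 [ 548.4 -193.3]
h2 [ 605.5 -215.6]
d1 [ 530.5 -182.2]
d2 [ 623.6 -225.9]
```

```bash
cat >> h.py <<'E'
from scipy.spatial.transform import Rotation as Ro
def inc(targets):
    "targets: (x,y,z mm, psi = world angle of tool y), tool straight down -> rows cm/rad in present tool axes"
    s=manip.sense();R=Ro.from_quat(s["tool_rot"])
    for x,y,z,psi in targets:
        T=Ro.from_matrix(np.array([[-np.sin(-psi+0)*-1*-1,0,0]]*3)) if 0 else None
        c,n=np.cos(psi),np.sin(psi); M=np.array([[-n,c,0],[c,n,0],[0,0,-1.]])
        d=R.inv().apply(np.array([x,y,z])/1000-s["tcp_pos"])*100
        print((x,y,z,round(psi,3)),"->",d.round(2).tolist(),(R.inv()*Ro.from_matrix(M)).as_rotvec().round(3).tolist())
    print("t",round(s["t"],2),"tcp",(s["tcp_pos"]*1000).round(1),"F",s["force"].round(1),"gap",s["finger_gap"],"q",s["q"].round(2))
E
sed -i '/if 0 else None/d' h.py
python3 -c "
from h import *
inc([(527,282,230,-1.17)])"
```

```text
(527, 282, 230, -1.17) -> [-44.99, -23.06, 0.07] [-0.001, 0.002, 2.513]
t 0.1 tcp [140.8 608.3 230.4] F [0.1 0.5 0.3] gap 1.0040790915299418 q [ 1.16  0.53  1.43 -0.    1.18 -0.18]
```

Request:
drive_tool:
  increments:
    - [255, -45, -23, 0, 0, 0, 2.51]
    - [255, -45, -23, 0, 0, 0, 2.51]
    - [255, -45, -23, 0, 0, 0, 2.51]
    - [255, -45, -23, 0, 0, 0, 2.51]
    - [255, -45, -23, 0, 0, 0, 2.51]
    - [255, -45, -23, 0, 0, 0, 2.51]
    - [255, -45, -23, 0, 0, 0, 2.51]
    - [255, -45, -23, 0, 0, 0, 2.51]
    - [255, -45, -23, 0, 0, 0, 2.51]
    - [255, -45, -23, 0, 0, 0, 2.51]
    - [255, -45, -23, 0, 0, 0, 2.51]
    - [255, -45, -23, 0, 0, 0, 2.51]
    - [255, -45, -23, 0, 0, 0, 2.51]
    - [255, -45, -23, 0, 0, 0, 2.51]
    - [255, -45, -23, 0, 0, 0, 2.51]
    - [255, -45, -23, 0, 0, 0, 2.51]
    - [255, -45, -23, 0, 0, 0, 2.51]
    - [255, -45, -23, 0, 0, 0, 2.51]
    - [255, -45, -23, 0, 0, 0, 2.51]

```text
t: 2.0
tcp_pos: [0.5273, 0.2831, 0.231]
tool_rot: [0.979, 0.202, -0.0, 0.0]
force: [0.3, -1.0, -0.1]
finger_gap: -0.002
```

```bash
python3 -c "
from h import *
inc([(527,282,45,-1.17)])"
```

```text
(527, 282, 45, -1.17) -> [-0.05, 0.09, 18.6] [-0.0, 0.001, 0.005]
t 2.0 tcp [527.3 283.1 231. ] F [ 0.3 -1.  -0.1] gap -0.001814957100113827 q [0.31 0.49 1.5  0.   1.15 1.47]
```

Request:
drive_tool:
  increments:
    - [255, 0, 0, 4, 0, 0, 0]
    - [255, 0, 0, 8, 0, 0, 0]
    - [255, 0, 0, 12, 0, 0, 0]
    - [255, 0, 0, 15, 0, 0, 0]
    - [255, 0, 0, 17, 0, 0, 0]
    - [255, 0, 0, 18.6, 0, 0, 0]
    - [255, 0, 0, 18.6, 0, 0, 0]

```text
t: 2.7
tcp_pos: [0.5258, 0.2826, 0.0428]
tool_rot: [0.98, 0.201, -0.003, 0.0]
force: [0.0, 0.1, 0.5]
finger_gap: -0.004
```

Run:
```python
from h import *
a=[manip.snapshot(n)[y:y+120,x:x+120] for n,x,y in(("top",90,140),("scene",340,160))]
cv2.imwrite("pics/push.png",cv2.resize(np.hstack(a)[:,:,::-1],(800,400),interpolation=cv2.INTER_CUBIC))
H=np.array([531.8,186.2]);T=[]
for al in np.linspace(.18,1.571,8):
    f=al+.255+np.pi/2;d=np.array([np.cos(f),np.sin(f)]);n=np.array([-d[1],d[0]])
    p=H+88*d-17*n;T.append((p[0].round(1),p[1].round(1),45,f-np.pi))
inc(T)
```

```text
(np.float64(510.1), np.float64(273.2), 45, np.float64(-1.136)) -> [-2.0, 0.23, 0.03] [-0.0, 0.0, -0.03]
(np.float64(493.4), np.float64(267.2), 45, np.float64(-0.937)) -> [-3.78, 0.12, 0.03] [-0.0, 0.0, -0.229]
(np.float64(478.2), np.float64(258.0), 45, np.float64(-0.738)) -> [-5.54, 0.37, 0.03] [-0.0, 0.0, -0.428]
(np.float64(465.0), np.float64(246.0), 45, np.float64(-0.54)) -> [-7.22, 0.95, 0.03] [-0.0, 0.0, -0.626]
(np.float64(454.5), np.float64(231.6), 45, np.float64(-0.341)) -> [-8.75, 1.86, 0.03] [-0.0, 0.0, -0.825]
(np.float64(447.1), np.float64(215.5), 45, np.float64(-0.142)) -> [-10.07, 3.05, 0.03] [-0.0, 0.0, -1.024]
(np.float64(443.0), np.float64(198.2), 45, np.float64(0.056)) -> [-11.13, 4.48, 0.03] [-0.0, 0.0, -1.222]
(np.float64(442.4), np.float64(180.4), 45, np.float64(0.255)) -> [-11.88, 6.09, 0.03] [-0.0, 0.0, -1.421]
t 2.8 tcp [527.6 283.2  45.3] F [ 0.3  0.3 -0.2] gap 0.001610941600408528 q [0.31 0.75 1.63 0.   0.76 1.47]
```

View pics/push.png

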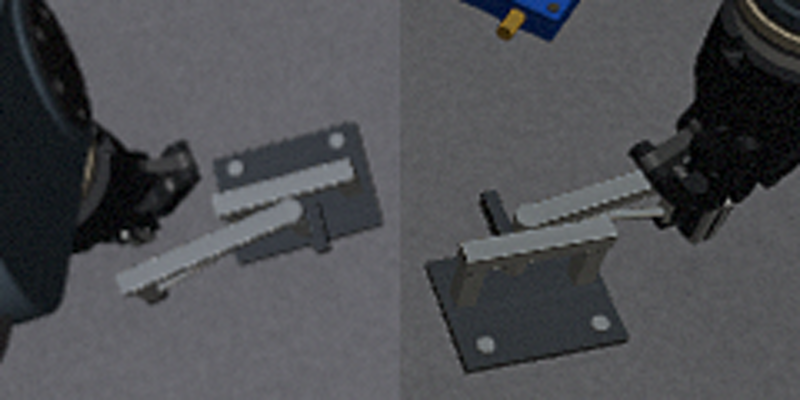

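The shut fingers, about (165,170) in the left crop, stand behind the leg on the crossbar side, clear of the bar end. I push along the arc.

Request:
drive_tool:
  increments:
    - [255, -1, 0.15, 0, 0, 0, 0]
    - [255, -2, 0.2, 0, 0, 0, -0.03]
    - [255, -2.9, 0.15, 0, 0, 0, -0.13]
    - [255, -3.8, 0.1, 0, 0, 0, -0.23]
    - [255, -4.7, 0.2, 0, 0, 0, -0.33]
    - [255, -5.5, 0.4, 0, 0, 0, -0.43]
    - [255, -6.4, 0.65, 0, 0, 0, -0.53]
    - [255, -7.2, 0.95, 0, 0, 0, -0.63]
    - [255, -8, 1.4, 0, 0, 0, -0.73]
    - [255, -8.75, 1.85, 0, 0, 0, -0.83]
    - [255, -9.4, 2.4, 0, 0, 0, -0.92]
    - [255, -10.05, 3.05, 0, 0, 0, -1.02]
    - [255, -10.6, 3.75, 0, 0, 0, -1.12]
    - [255, -11.1, 4.5, 0, 0, 0, -1.22]
    - [255, -11.5, 5.25, 0, 0, 0, -1.32]
    - [255, -11.75, 5.8, 0, 0, 0, -1.4]
    - [255, -11.75, 5.8, 0, 0, 0, -1.4]

```text
t: 4.5
tcp_pos: [0.4423, 0.1831, 0.0465]
tool_rot: [0.62, 0.784, 0.001, 0.001]
force: [0.9, 0.1, -0.1]
finger_gap: -0.004
```

Run:
```python
from h import *
cv2.imwrite("pics/s2.png",manip.snapshot("scene")[:,:,::-1]);cv2.imwrite("pics/t2.png",manip.snapshot("top")[:,:,::-1])
s=cv2.imread("pics/s2.png");t=cv2.imread("pics/t2.png")
for lo in(110,125):
  blobs("scene",s,(330,190,110,70),lo,.06);blobs("top",t,(135,165,80,110),lo,.06)
inc([])
```

```text
scene 110 px [381.2 231.3] c 548.9 189.8 size 89.1 14.2 yaw -1.314
scene 110 px [371.4 207.8] c 493.5 177.0 size 95.2 15.0 yaw 0.231
top 110 px [146.5 264.8] c 402.8 247.0 size 23.3 22.0 yaw 0.241
top 110 px [139.5 224.1] c 486.9 261.1 size 22.6 16.2 yaw -1.515
top 110 px [180.8 208.9] c 497.2 191.3 size 235.6 169.5 yaw -0.004
top 125 px [183.3 228. ] c 478.3 174.5 size 121.5 15.1 yaw 0.231
top 125 px [183.6 193. ] c 550.4 171.7 size 50.8 14.0 yaw -1.306
t 4.6 tcp [442.6 183.6  46.2] F [-0.4  0.3 -0. ] gap 0.0042752923136208446 q [ 0.16  0.66  1.94  0.    0.54 -0.07]
```

Request:
drive_tool:
  increments:
    - [255, -0.2, 0, 0, 0, 0, 0]
    - [255, -0.4, 0, 0, 0, 0, 0]
    - [255, -0.5, 0, 0, 0, 0, 0]
    - [255, -0.5, 0, 0, 0, 0, 0]

```text
t: 5.0
tcp_pos: [0.4432, 0.1806, 0.0457]
tool_rot: [0.621, 0.784, 0.001, -0.001]
force: [-2.2, 10.7, 3.7]
finger_gap: 0.003
```

Request:
drive_tool:
  increments:
    - [255, 1.5, 0, 0, 0, 0, 0]
    - [255, 3, 0, 0, 0, 0, 0]
    - [255, 3, 0, -4, 0, 0, 0]
    - [0, 3, 0, -9, 0, 0, 0]
    - [0, 3, 0, -14, 0, 0, 0]
    - [0, 3, 0, -17, 0, 0, 0]
    - [0, 3, 0, -17, 0, 0, 0]

```text
t: 5.7
tcp_pos: [0.4395, 0.2088, 0.2197]
tool_rot: [0.62, 0.785, 0.004, 0.003]
force: [0.7, -0.5, -0.6]
finger_gap: 0.675
```

Run:
```python
from h import *
cv2.imwrite("pics/s3.png",manip.snapshot("scene")[:,:,::-1]);cv2.imwrite("pics/t3.png",manip.snapshot("top")[:,:,::-1])
s=cv2.imread("pics/s3.png");t=cv2.imread("pics/t3.png")
for lo in(110,125):
  blobs("scene",s,(330,190,110,70),lo,.06)
blobs("top",t,(145,165,70,110),125,.06)
inc([(574,-205,200,1.126)])
```

```text
scene 110 px [381.2 231.3] c 548.7 189.8 size 89.1 14.1 yaw -1.317
scene 110 px [371.  207.9] c 493.4 176.1 size 95.7 15.0 yaw 0.251
top 125 px [182.6 228.1] c 478.5 173.2 size 122.1 15.0 yaw 0.246
top 125 px [173.9 195.8] c 545.5 190.8 size 90.3 14.8 yaw -1.331
(574, -205, 200, 1.126) -> [-43.36, 3.85, 1.58] [0.001, 0.001, -0.893]
t 5.8 tcp [436.4 208.  215.7] F [-0.3 -0.9  0.1] gap 0.8453378380469876 q [ 0.21  0.36  1.8  -0.    0.98 -0.02]
```

Request:
drive_tool:
  increments:
    - [0, -43.4, 3.9, 1.5, 0, 0, -0.89]
    - [0, -43.4, 3.9, 1.5, 0, 0, -0.89]
    - [0, -43.4, 3.9, 1.5, 0, 0, -0.89]
    - [0, -43.4, 3.9, 1.5, 0, 0, -0.89]
    - [0, -43.4, 3.9, 1.5, 0, 0, -0.89]
    - [0, -43.4, 3.9, 1.5, 0, 0, -0.89]
    - [0, -43.4, 3.9, 1.5, 0, 0, -0.89]
    - [0, -43.4, 3.9, 1.5, 0, 0, -0.89]
    - [0, -43.4, 3.9, 1.5, 0, 0, -0.89]
    - [0, -43.4, 3.9, 1.5, 0, 0, -0.89]
    - [0, -43.4, 3.9, 1.5, 0, 0, -0.89]
    - [0, -43.4, 3.9, 1.5, 0, 0, -0.89]

```text
t: 7.0
tcp_pos: [0.573, -0.2038, 0.1983]
tool_rot: [0.222, 0.975, 0.001, -0.003]
force: [-0.2, -0.0, -0.2]
finger_gap: 1.002
```

Run:
```python
from h import *
for i in range(3): manip.snapshot("top"); inc([(574,-205,110,1.126),(574,-205,42,1.126)])
```

```text
(574, -205, 110, 1.126) -> [-0.2, -0.14, 8.88] [0.001, -0.005, -0.002]
(574, -205, 42, 1.126) -> [-0.23, -0.15, 15.68] [0.001, -0.005, -0.002]
t 7.05 tcp [ 573.1 -203.1  198.8] F [-1.1 -0.8 -0.1] gap 1.002388841861681 q [-0.52  0.54  1.51  0.    1.1  -1.65]
(574, -205, 110, 1.126) -> [-0.18, -0.17, 8.93] [0.001, -0.004, -0.001]
(574, -205, 42, 1.126) -> [-0.2, -0.18, 15.73] [0.001, -0.004, -0.001]
t 7.1 tcp [ 573.4 -202.9  199.3] F [0.  0.7 0.8] gap 1.0000630854828154 q [-0.52  0.54  1.51  0.    1.1  -1.65]
(574, -205, 110, 1.126) -> [-0.14, -0.18, 8.98] [0.001, -0.002, -0.001]
(574, -205, 42, 1.126) -> [-0.15, -0.18, 15.78] [0.001, -0.002, -0.001]
t 7.15 tcp [ 573.7 -202.9  199.8] F [-0.1  0.   0.2] gap 1.0032436528872075 q [-0.52  0.54  1.51  0.    1.1  -1.65]
```

Request:
drive_tool:
  increments:
    - [0, -0.15, -0.15, 4, 0, 0, 0]
    - [0, -0.15, -0.15, 8, 0, 0, 0]
    - [0, -0.15, -0.15, 10.5, 0, 0, 0]
    - [0, -0.15, -0.15, 11.5, 0, 0, 0]
    - [0, -0.15, -0.15, 11.5, 0, 0, 0]

```text
t: 7.65
tcp_pos: [0.5745, -0.2057, 0.0843]
tool_rot: [0.221, 0.975, 0.001, -0.001]
force: [0.5, 0.1, 0.7]
finger_gap: 1.003
```

Run:
```python
from h import *
a=[manip.snapshot(n)[y:y+120,x:x+120] for n,x,y in(("top",295,125),("scene",110,190))]
cv2.imwrite("pics/grasp.png",cv2.resize(np.hstack(a)[:,:,::-1],(800,400),interpolation=cv2.INTER_CUBIC))
inc([(574,-205,42,1.126)])
```

```text
(574, -205, 42, 1.126) -> [0.3, 0.09, 4.46] [-0.0, 0.002, -0.002]
t 7.75 tcp [ 576.3 -207.1   86.6] F [0.4 0.2 0.2] gap 0.9985765196377918 q [-0.53  0.7   1.58  0.    0.86 -1.65]
```

View pics/grasp.png

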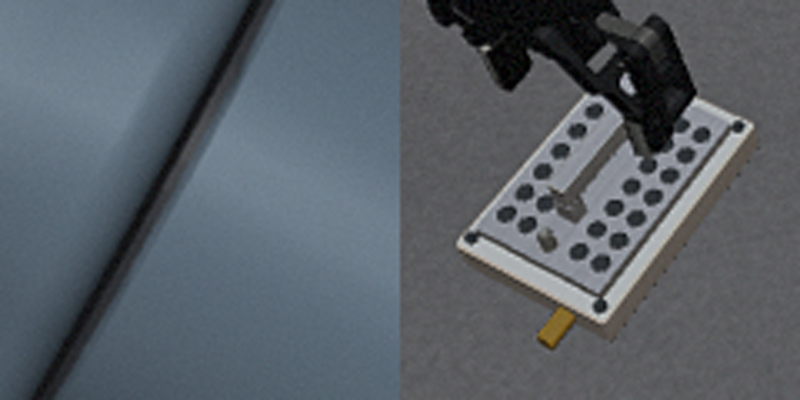

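The scene crop shows the open fingers either side of the handle, with the near finger tip at (655,145), and the handle between them. I descend, then close gently.

Request:
drive_tool:
  increments:
    - [0, 0.1, 0, 2, 0, 0, 0]
    - [0, 0.1, 0, 3.4, 0, 0, 0]
    - [0, 0.1, 0, 4.2, 0, 0, 0]
    - [0, 0.1, 0, 4.2, 0, 0, 0]
    - [255, 0.1, 0, 4.2, 0, 0, 0]
    - [255, 0.1, 0, 4.2, 0, 0, 0]
    - [255, 0.1, 0, 4.2, 0, 0, 0]
    - [255, 0.1, 0, 4.2, 0, 0, 0]
    - [255, 0.1, 0, 4.2, 0, 0, 0]
    - [255, 0.1, 0, 4.2, 0, 0, 0]
    - [255, 0.1, 0, 4.2, 0, 0, 0]
    - [255, 0.1, 0, 4.2, 0, 0, 0]
  force: 40

```text
t: 8.95
tcp_pos: [0.5742, -0.2081, 0.0438]
tool_rot: [0.222, 0.975, -0.001, 0.0]
force: [-3.3, -3.6, 3.4]
finger_gap: 0.13
```

Run:
```python
from h import *
for i in range(3):
    manip.snapshot("scene");s=manip.sense();R=Ro.from_quat(s["tool_rot"]);print((s["tcp_pos"]*1000).round(1),"F tool",R.inv().apply(s["force"]).round(1),"M",s["ft_torque"].round(2),s["finger_gap"])
```

```text
[ 574.1 -208.1   43.8] F tool [ 0.7 -5.  -3.7] M [-0.61  0.42  0.08] 0.12997685995750713
[ 574.2 -208.1   43.9] F tool [ 0.9 -5.5 -3.7] M [-0.66  0.48  0.03] 0.13370050031268182
[ 574.2 -208.2   43.9] F tool [ 0.7 -4.6 -3.1] M [-0.61  0.48  0.12] 0.13400371578791392
```

Request:
drive_tool:
  increments:
    - [255, 0, -0.1, 0, 0, 0, 0]
    - [255, 0, -0.1, 0, 0, 0, 0]
    - [255, 0, -0.1, -0.5, 0, 0, 0]
    - [255, 0, -0.1, -1, 0, 0, 0]
    - [255, 0, -0.1, -1.5, 0, 0, 0]
    - [255, 0, -0.1, -2, 0, 0, 0]
    - [255, 0, -0.1, -2.5, 0, 0, 0]
    - [255, 0, -0.1, -3, 0, 0, 0]
    - [255, 0, -0.1, -3.5, 0, 0, 0]
    - [255, 0, -0.1, -4, 0, 0, 0]
    - [255, 0, -0.1, -5, 0, 0, 0]
    - [255, 0, -0.1, -6, 0, 0, 0]
    - [255, 0, -0.1, -8, 0, 0, 0]
    - [255, 0, -0.1, -10, 0, 0, 0]
    - [255, 0, -0.1, -12, 0, 0, 0]
    - [255, 0, -0.1, -12, 0, 0, 0]
    - [255, 0, -0.1, -12, 0, 0, 0]
  force: 70

```text
t: 10.8
tcp_pos: [0.5741, -0.2078, 0.1638]
tool_rot: [0.222, 0.975, -0.0, 0.001]
force: [-0.7, -0.1, -3.0]
finger_gap: 0.125
```

Run:
```python
from h import *
im=manip.snapshot("scene");cv2.imwrite("pics/lift.png",cv2.resize(im[130:310,60:300,::-1],(720,540),interpolation=cv2.INTER_CUBIC))
s=manip.sense();R=Ro.from_quat(s["tool_rot"]);print((s["tcp_pos"]*1000).round(1),"F tool",R.inv().apply(s["force"]).round(1),"M",s["ft_torque"].round(2),s["finger_gap"])
```

```text
[ 573.4 -207.4  162.9] F tool [0.9 1.1 3.3] M [-0.01 -0.02 -0.07] 0.12234237668650509
```

View pics/lift.png

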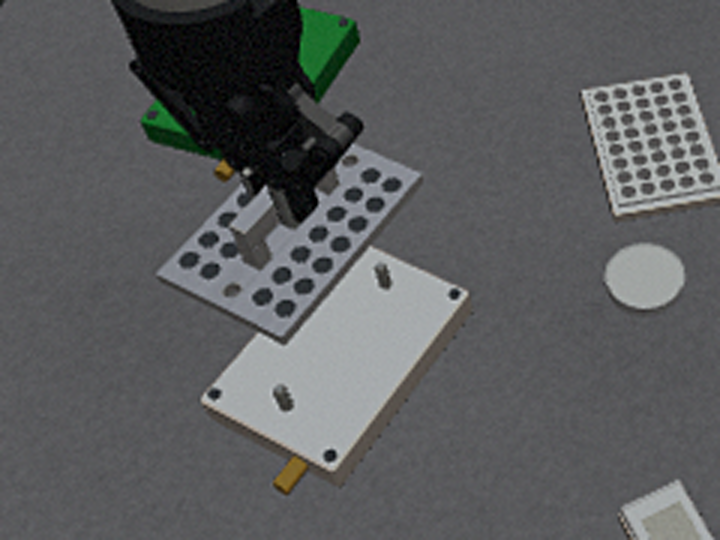

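The plate is held level clear of the dowels. Its dowel holes are at (350,160) and (233,290) in the crop. Next I measure its centre relative to the tool and the target over the rest.

Run:
```python
from h import *
p=cast("scene",[(60+350/3,130+160/3),(60+233/3,130+290/3),(60+420/3,130+175/3),(60+157/3,130+270/3)],.152)*1000
print(p.round(1),"holes mid",p[:2].mean(0),"diag mid",p[2:].mean(0),"dist",np.linalg.norm(p[0]-p[1]),np.arctan2(*(p[0]-p[1])[::-1]))
inc([(495,177,163,1.821),(495,177,82,1.821)])
```

```text
[[ 527.4 -183.5]
 [ 621.5 -228.1]
 [ 536.8 -140.9]
 [ 610.4 -272.6]] holes mid [ 574.44351055 -205.81628092] diag mid [ 573.59627147 -206.78822583] dist 104.12196330382918 2.6992425472205763
(495, 177, 163, 1.821) -> [23.72, 31.25, 0.02] [0.001, -0.001, -0.698]
(495, 177, 82, 1.821) -> [23.71, 31.25, 8.12] [0.001, -0.001, -0.698]
t 10.85 tcp [ 573.4 -207.4  162.9] F [-0.3  1.4 -3.3] gap 0.12234237668650509 q [-0.53  0.59  1.54  0.    1.02 -1.65]
```

Request:
drive_tool:
  increments:
    - [255, 0.4, 0.5, 0, 0, 0, -0.01]
    - [255, 1.2, 1.6, 0, 0, 0, -0.03]
    - [255, 2.4, 3.1, 0, 0, 0, -0.07]
    - [255, 4.2, 5.6, 0, 0, 0, -0.12]
    - [255, 6, 8, 0, 0, 0, -0.18]
    - [255, 8, 10.5, 0, 0, 0, -0.24]
    - [255, 10, 13.2, 0, 0, 0, -0.3]
    - [255, 12, 15.8, 0, 0, 0, -0.35]
    - [255, 14, 18.4, 0, 0, 0, -0.41]
    - [255, 16, 21, 0, 0, 0, -0.47]
    - [255, 18, 23.7, 0, 0, 0, -0.53]
    - [255, 20, 26.3, 0, 0, 0, -0.59]
    - [255, 21.5, 28.3, 0, 0, 0, -0.64]
    - [255, 22.7, 29.9, 0, 0, 0, -0.67]
    - [255, 23.4, 30.8, 0, 0, 0, -0.69]
    - [255, 23.7, 31.2, 0, 0, 0, -0.7]
    - [255, 23.7, 31.2, 0, 0, 0, -0.7]
    - [255, 23.7, 31.2, 0, 0, 0, -0.7]

```text
t: 12.65
tcp_pos: [0.4956, 0.1756, 0.1633]
tool_rot: [-0.126, 0.992, -0.0, 0.0]
force: [0.2, 0.6, -2.6]
finger_gap: 0.119
```

Run:
```python
from h import *
im=manip.snapshot("scene");cv2.imwrite("pics/over.png",cv2.resize(im[130:310,270:510,::-1],(720,540),interpolation=cv2.INTER_CUBIC))
inc([(495,177,100,1.821),(495,177,82,1.821)])
```

```text
(495, 177, 100, 1.821) -> [0.03, 0.18, 6.33] [-0.0, 0.0, 0.001]
(495, 177, 82, 1.821) -> [0.03, 0.18, 8.13] [-0.0, 0.0, 0.001]
t 12.7 tcp [495.7 175.4 163.3] F [-0.3 -0.4 -3.3] gap 0.1235785042701858 q [ 0.13  0.49  1.75 -0.    0.9  -1.69]
```

View pics/over.png

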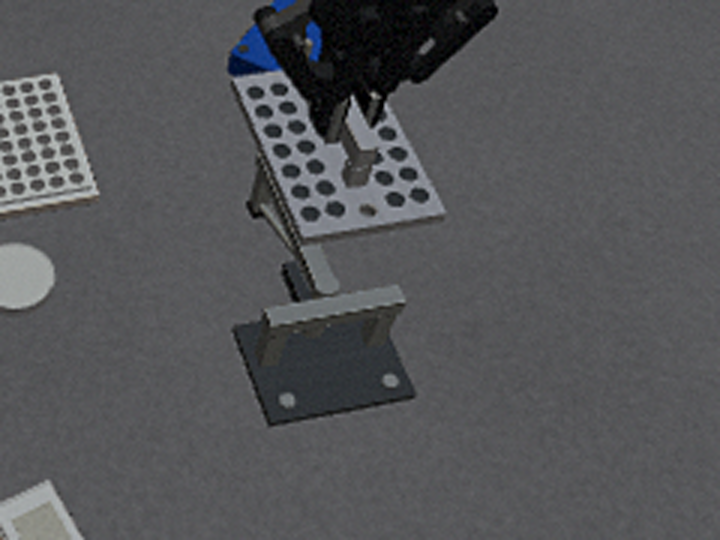

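The plate hangs level and lengthwise over the open leg, with its near edge at (375,225) and the crossbar at (335,305). The perspective fits its height. I lower it slowly.

Request:
drive_tool:
  increments:
    - [255, 0, 0.1, 1, 0, 0, 0]
    - [255, 0, 0.1, 2.5, 0, 0, 0]
    - [255, 0, 0.1, 4, 0, 0, 0]
    - [255, 0, 0.1, 5.5, 0, 0, 0]
    - [255, 0, 0.1, 6.5, 0, 0, 0]
    - [255, 0, 0.1, 7.2, 0, 0, 0]
    - [255, 0, 0.1, 7.6, 0, 0, 0]
    - [255, 0, 0.1, 7.8, 0, 0, 0]
    - [255, 0, 0.1, 7.8, 0, 0, 0]
    - [255, 0, 0.1, 7.8, 0, 0, 0]

```text
t: 13.7
tcp_pos: [0.4956, 0.1772, 0.0857]
tool_rot: [-0.126, 0.992, -0.0, 0.001]
force: [-0.2, -0.4, -3.3]
finger_gap: 0.128
```

Request:
drive_tool:
  increments:
    - [255, 0, 0, 0.05, 0, 0, 0]
    - [255, 0, 0, 0.1, 0, 0, 0]
    - [255, 0, 0, 0.15, 0, 0, 0]
    - [255, 0, 0, 0.2, 0, 0, 0]
    - [255, 0, 0, 0.25, 0, 0, 0]
    - [255, 0, 0, 0.3, 0, 0, 0]
    - [255, 0, 0, 0.35, 0, 0, 0]
    - [255, 0, 0, 0.4, 0, 0, 0]
    - [255, 0, 0, 0.4, 0, 0, 0]

```text
t: 14.6
tcp_pos: [0.4952, 0.1771, 0.0812]
tool_rot: [-0.126, 0.992, -0.0, -0.0]
force: [-0.0, 0.7, -2.8]
finger_gap: 0.123
```

Request:
drive_tool:
  increments:
    - [255, 0, 0, 0.05, 0, 0, 0]
    - [255, 0, 0, 0.1, 0, 0, 0]
    - [255, 0, 0, 0.15, 0, 0, 0]
    - [255, 0, 0, 0.15, 0, 0, 0]
    - [255, 0, 0, 0.15, 0, 0, 0]

```text
t: 15.1
tcp_pos: [0.4952, 0.1771, 0.0798]
tool_rot: [-0.126, 0.992, -0.0, -0.0]
force: [0.5, 0.2, -2.3]
finger_gap: 0.125
```

Request:
drive_tool:
  increments:
    - [255, 0, 0, 0.05, 0, 0, 0]
    - [255, 0, 0, 0.1, 0, 0, 0]
    - [255, 0, 0, 0.1, 0, 0, 0]
    - [255, 0, 0, 0.1, 0, 0, 0]

```text
t: 15.5
tcp_pos: [0.4953, 0.1771, 0.0789]
tool_rot: [-0.126, 0.992, -0.0, 0.0]
force: [-1.1, -0.5, -2.5]
finger_gap: 0.126
```

Request:
drive_tool:
  increments:
    - [255, 0, 0, 0.05, 0, 0, 0]
    - [255, 0, 0, 0.1, 0, 0, 0]
    - [255, 0, 0, 0.1, 0, 0, 0]
    - [255, 0, 0, 0.1, 0, 0, 0]

```text
t: 15.9
tcp_pos: [0.4953, 0.1771, 0.0788]
tool_rot: [-0.126, 0.992, -0.0, 0.0]
force: [-1.9, -0.5, 6.0]
finger_gap: 0.125
```

It is in contact: Fz went from -2.5 to +6 N. I release by opening in stages, then rise.

Request:
drive_tool:
  increments:
    - [200, 0, 0, 0, 0, 0, 0]
    - [180, 0, 0, 0, 0, 0, 0]
    - [140, 0, 0, 0, 0, 0, 0]
    - [80, 0, 0, 0, 0, 0, 0]
    - [0, 0, 0, 0, 0, 0, 0]
    - [0, 0, 0, 0, 0, 0, 0]
    - [0, 0, 0, 0, 0, 0, 0]
    - [0, 0, 0, 0, 0, 0, 0]
    - [0, 0, 0, -1, 0, 0, 0]
    - [0, 0, 0, -3, 0, 0, 0]
    - [0, 0, 0, -6, 0, 0, 0]
    - [0, 0, 0, -10, 0, 0, 0]
    - [0, 0, 0, -14, 0, 0, 0]
    - [0, 0, 0, -16, 0, 0, 0]
    - [0, 0, 0, -16, 0, 0, 0]

```text
t: 17.4
tcp_pos: [0.4974, 0.1775, 0.242]
tool_rot: [-0.126, 0.992, 0.0, 0.004]
force: [0.5, 0.8, -0.3]
finger_gap: 0.998
```

Run:
```python
from h import *
im=manip.snapshot("scene");cv2.imwrite("pics/sE.png",im[:,:,::-1]);cv2.imwrite("pics/end.png",cv2.resize(im[160:280,310:470,::-1],(800,600),interpolation=cv2.INTER_CUBIC))
inc([])
```

```text
t 17.45 tcp [496.  177.2 239.8] F [-0.   0.1  0.6] gap 1.0016159393851853 q [ 0.13  0.38  1.67 -0.    1.08 -1.69]
```

View pics/end.png

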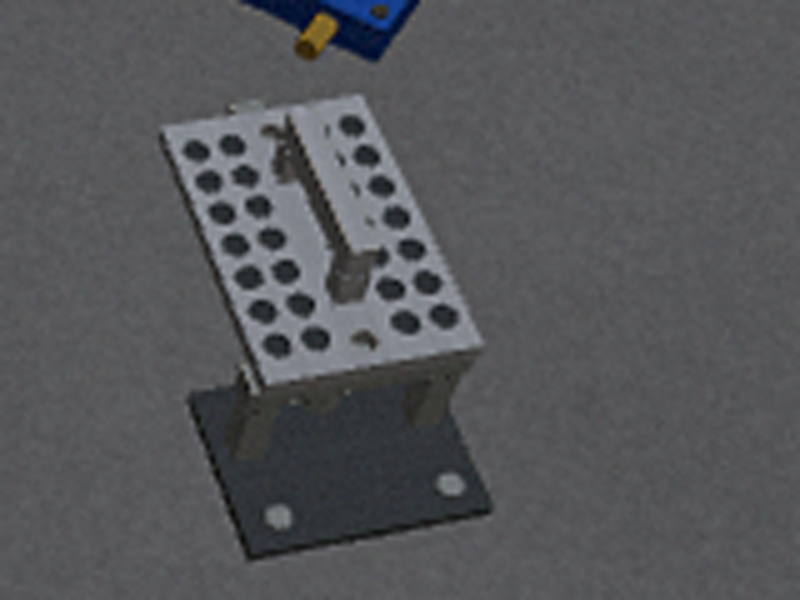

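The plate lies handle up across the crossbar and leg, with the leg tip showing at (248,105) at its far end. The holes are at (272,130) and (365,340). Next comes a numeric check.

Run:
```python
from h import *
c=lambda *a:[(310+u/5,160+v/5) for u,v in a]
p=cast("scene",c((272,130),(365,340),(162,128),(362,97),(482,345),(265,382)),.068)*1000
print(p.round(1).tolist());d=p[1]-p[0];print("holes mid",p[:2].mean(0),"dist",np.linalg.norm(d),"yaw",np.arctan2(d[1],d[0]),"corner mid",p[2:].mean(0))
print("place (scene cam)",np.array([548.7,189.8])-55*np.array([np.cos(.25),np.sin(.25)]))
```

```text
[[445.6, 165.6], [547.0, 191.3], [446.6, 121.2], [426.0, 204.0], [547.3, 234.6], [567.5, 152.4]]
holes mid [496.29910334 178.44893315] dist 104.68081787593259 yaw 0.24834439301959427 corner mid [496.85357124 178.06431886]
place (scene cam) [495.40981681 176.19278224]
```

```bash
python3 -c "
from station import manip
print(manip.sign_off())"
```

```text
the job is handed in; nothing more can be done
None
```

The plate is lying handle up across the crossbar and the opened leg, released, and the job is handed in. The hand-in reports no verdict.

- **Leg:** I pushed it along its arc with the shut fingers until it met its stop, at about 11 N. Afterwards its yaw measured about 0.25 rad, which matches the rest's own yaw.
- **Plate:** I gripped the handle, lifted the plate straight up off the dowels, and carried it level. It was lowered until it touched at about 9 N, then let go. The arm rose to 0.24 m with no force on the tool.
- **Last checks (one scene image):** The plate's middle is about 2.5 mm from its place and its yaw is 0.248 rad, against about 0.25 for the rest. The dowel holes measured 104.7 mm apart, against 104 nominal, which fits it lying at the right height.
- **Disagreements:** The two cameras differed by about 3 mm in x, and the TCP readings wandered by about 2 mm. Both are well inside the tolerances.
- **Not re-measured:** The bystanders were not measured again. I carried the plate over them at height and felt no contact. The leg was mostly hidden under the plate at the end, so I saw only its tip.

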